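# Load the label unwinder and hold its tension carriage at the threading index

### The job

Get the label unwinder ready for threading: put the small roll of labels over the slim spindle and the empty cardboard core over the thick mandrel, each lying flat on its reel disc, and let go of them. Then take the spring-loaded tension carriage by its knob, pull it out along its channel until its pointer stands level with the pointer of the index clip, and hold it there so that a colleague can thread the strip: the program finishes with the gripper still holding the carriage at the index. Leave the other things on the desk where they are.

Things in the scene. Friction and masses are not known exactly. Their poses are not given: they have to be found in the camera images.
- unwinder: Label unwinder, immovable: grey base plate 200 x 280 mm, top 18 mm above the desk. Origin under its centre, on the desk; x along its channel away from the robot, y left along the row of spindles. Slim spindle at y +95 mm, thick mandrel at y -95, between them the channel (30 mm wide, top 34 mm above the desk). Two white idler rollers, 15 mm across, 60 mm high, at x -74, y +-46 mm.
- spindle_foot (a point): Foot of the slim steel spindle, on its axis, at the level of the top of its grey reel disc, 26 mm above the desk (disc 80 mm across). The spindle is 23 mm in diameter and 47 mm high above the disc, the last 7 mm tapered. Axes as the unwinder's. It fits the roll of labels.
- mandrel_foot (a point): Foot of the thick aluminium mandrel, on its axis, at the level of the top of its grey reel disc, 26 mm above the desk (disc 80 mm across). The mandrel is 37 mm in diameter and 49 mm high above the disc, the last 7 mm tapered. Axes as the unwinder's. It fits the empty core.
- carriage (a joint): Travel of the tension carriage in m: 0 at rest (far end), growing to 0.12 as it is pulled along the unwinder's -x, towards the robot. A spring draws it back at all times, with about 3 N at rest and 8 N at 0.09 m; let go, it returns to 0.
- knob (a point): Middle of the carriage's upright black knurled knob, 91 mm above the desk: 22 mm in diameter, 28 mm high (76 to 104 mm above the desk). Below it on the carriage is a white roller, 25 mm across its flanges. It moves with the carriage. No other part stands within 60 mm of it at its height.
- carriage_pointer (a point): Tip of the thin steel pointer on the carriage's left (+y) flank, 41 mm above the desk, 26 mm left of the knob's axis and at the same place along the channel; it moves with the carriage.
- index_tip (a point): Tip of the thin steel pointer of the index clip, 41 mm above the desk: a black block 14 x 12 x 24 mm with a steel thumbscrew, the pointer at its middle, fixed just left of the channel (35 to 47 mm from its middle), set at a carriage travel of about 0.055 to 0.095 m. Axes as the unwinder's. The carriage is at the index when its pointer has the same x here. The clip does not stop the carriage.
- roll_mid (a point): Centre (half-way up) of the small roll of labels, which lies flat on the desk: white, 62 mm outside diameter, 38 mm high, with a brown cardboard core of 26 mm bore right through; z is its axis. 120 g.
- core_mid (a point): Centre (half-way up) of the empty take-up core, which stands on end on the desk: a brown cardboard tube of 46 mm outside diameter, 40 mm bore, 42 mm high; z is its axis. 30 g.
- label_roll: The small roll of labels; origin at the centre of its underside.
- empty_core: The empty core; origin at the centre of its underside.
- spare_roll: Big cream spare roll lying flat at the right behind, 100 mm across, 55 mm high; not needed. Origin at the centre of its underside. Leave it alone.
- scissors: Scissors with blue handles lying at the left behind, 87 x 199 mm, 9 mm thick. Leave them alone.
- marker: White marker pen with a black cap lying at the right, 132 mm long, 12 mm thick. Leave it alone.
There are look-alikes about, which are no part of the job. Of the things shaped like the empty_core, the cardboard one is meant. Of the things shaped like the label_roll, the white one is meant.

How it is judged:
By the outcome, as a careful person would: the job done as asked, in the order asked, and still so for the second after the job is handed in, while the arm keeps its last pose, push and grip.
It also fails if it takes over 64 s, if anything falls off the work surface, if the arm or the gripper's body presses on something with over 40 N, if the wrist force passes 120 N, or if a joint passes its speed limit or range.

### The arm

A 6-joint arm with a two-finger parallel gripper is mounted at the origin on a cart in front of the work surface, level with it; the furniture and walls round the work are solid. World frame = base frame: x ahead of the robot, y to its left, z up, the work surface at z = 0. Lengths are in m, angles in degrees, forces in N, time in s.
With the tool pointing down it reaches from about 0.25 to 0.725 m from the base axis. Payload 9.7 kg.
Tool frame: the origin (TCP) lies on the centre line of the jaws, within the pads' length; the fingertips stand 17 mm ahead of it and the grasp point (between the pads) lies 2 mm behind it (bot.tip_extent is the distance from the TCP to the fingertips, in m); z points along the fingers, y is the line along which they close (so a half turn about z gives the same grasp; the last joint's range is limited). The gripper opens to 85 mm and grips with 20 to 120 N. Pads are 22 mm wide; open, the fingers measure 114 mm over their backs; the gripper's body (76 mm by 85 mm) begins 54 mm behind the grasp point. The pads swing forward as they close: fully open they stand 13 mm farther back than shut.
Start: joints at [-77.235, 4.979, 10.078, 95.1, 0, 90], TCP at [0.122, -0.536, 0.248] pointing down, gripper open.
Joint ranges: [-179.16, 179.16], [-48.56, 103.87], [-65.8, 70.77], [-126.05, 130.52], [-82.76, 87.17], [-180, 180]. Speed limits (degrees/s): [127.2, 127.2, 147.25, 180, 180, 180].

### API

Orientations are given as [roll, pitch, yaw] about the fixed x, y, z axes, in that order (R = Rz(yaw) Ry(pitch) Rx(roll)).
In Python, from workcell import bot gives the robot as it stands.
- The arm moves only by the tool carry_out, never from a script. Its argument "moves" is text: rows parted by semicolons, each of 7 numbers parted by spaces: the shift along the tool's x, y, z in mm, then the turn, a rotation vector about the tool's x, y, z in degrees, then the finger opening in mm, from 0 to 85.4. A call has 1 to 20 rows; each row is the pose to reach, as a shift and turn from the pose commanded when the call began, along the tool's axes at that moment; what a row does not reach only later rows make up. A row lasts 1/10 s, in which the tool goes at most 50 mm and 8.59 degrees, less where a joint would pass 70% of its speed; a pose out of reach is approached as far as the arm can. A call with a gripper value outside its range is refused whole. The fingers move at their own pace and stop on an object; "force" is the grip in N (left out, the last holds). Time passes only in rows, so rows that repeat a pose let the fingers close. It gives the time, the measured TCP pose, the force, the opening and the grip force at its end, in the units of the state.
- bot.get_obs(): the state, without advancing time (a new reading comes with each control period).
- bot.camera(name): name is "scene" or "top" or "wrist"; returns a dict with "img" (384x512x3 uint8, red, green, blue), "mtx" (3x3 intrinsics, pixels), "position" and "orientation" of the camera in the world; the wrist camera has in their place "mount" (4x4, takes a point from camera to tool coordinates, whose origin is the TCP and whose axes are the flange's). Camera axes: x right, y up, looking along -z (the intrinsics and any distortion apply to the point x, -y, -z); pixel columns grow to the right and rows downward; lengths in m; the calibration is good to about 2 mm. The wrist camera is an equidistant fisheye: a pixel r from the principal point sees the ray r / f radians off the axis. A picture is of the moment at which its call begins: read the wrist's pose just before it. There is no depth.
- bot.job_done(): hands the job in; it is judged then, once.
The state is a dict: "time": time; "q": joint angles; "qd": joint speeds; "joint_efforts": joint torques, N m; "ee_pos": TCP position; "tcp_rot": TCP orientation; "wrist_force": force on the tool from outside, world axes, zero at the start; "torque": the same for the moment, N m; "opening": finger opening in m; "grasp_force": force on a finger pad.
Only numpy, scipy, OpenCV 4.12 (cv2) and the standard library are available. Lean on these libraries where they do the work, as an engineer would, in place of code of your own. Each camera call takes 0.05 s, during which the arm holds its last target. There are 200 camera calls.

## Working session

There is one attempt and no reset: what is moved stays moved. The work goes in short steps, Python scripts to look and compute and a tool call to move; the robot and the scene stay as the last step left them, time stands still between calls to the robot, and variables do not carry over. Pictures are saved under pics/ and viewed, at most 10 in all, crops included, and the job is handed in when it is done.

Besides the shell and the picture viewer there is one more tool, called after ">>>" by a JSON object that holds its "fn" and its "kwargs", one argument or row to a line. carry_out: Moves the arm, as the interface text tells. Its arguments: {"type":"object","properties":{"moves":{"type":"string"},"force":{"type":"number"}},"required":["moves"]}

```bash
ls; mkdir -p pics; python3 - <<'E'
from workcell import bot
import cv2,numpy as np
o=bot.get_obs();print(o)
ims=[]
for n in("scene","top"):
    c=bot.camera(n);cv2.imwrite(f"pics/{n}0.png",c["img"][:,:,::-1]);print(n,{k:v for k,v in c.items() if k!="img"})
c=bot.camera("wrist");print({k:v for k,v in c.items() if k!="img"})
E
```

```text
pics
{'time': 0.0, 'q': array([-7.72347568e+01,  5.01112448e+00,  1.00347340e+01,  9.50997293e+01,
        6.54514289e-04,  9.00012310e+01]), 'qd': array([ 0.04351885,  0.02992955,  0.02509569,  0.032605  , -0.11225785,
        0.00199447]), 'joint_efforts': array([ 4.49500812e-04, -5.20383954e+01,  4.64807940e+01,  1.61785068e-02,
        1.93490723e-05,  8.82787901e-06]), 'ee_pos': array([ 0.12148369, -0.53620401,  0.24758533]), 'tcp_rot': array([-1.79923880e+02, -6.52878226e-04,  1.27640113e+01]), 'wrist_force': array([-0.20637322, -0.47167294, -0.00975678]), 'torque': array([-0.02287085,  0.02263788, -0.0130471 ]), 'grasp_force': 0.0, 'opening': 0.08533505086632522}
scene {'mtx': array([[388.43990184,   0.        , 256.44460076],
       [  0.        , 388.43990184, 195.39400414],
       [  0.        ,   0.        ,   1.        ]]), 'position': array([-0.25509783,  0.73208422,  0.62205089]), 'orientation': array([  62.70920253,   -0.67771982, -129.28866645])}
top {'mtx': array([[375.32106207,   0.        , 256.65710515],
       [  0.        , 375.32106207, 192.94821003],
       [  0.        ,   0.        ,   1.        ]]), 'position': array([0.48172898, 0.04975908, 1.14168166]), 'orientation': array([ 2.91649020e+00,  4.95440333e-02, -9.07918756e+01])}
{'mtx': array([[297.31863964,   0.        , 255.24724187],
       [  0.        , 297.31863964, 192.46368459],
       [  0.        ,   0.        ,   1.        ]]), 'mount': array([[ 2.75961519e-04,  9.57918889e-01,  2.87038893e-01,
         7.39584271e-02],
       [ 9.99999904e-01, -1.67002822e-04, -4.04078814e-04,
        -8.04735317e-04],
       [-3.39138423e-04,  2.87038977e-01, -9.57918843e-01,
        -1.25378311e-01],
       [ 0.00000000e+00,  0.00000000e+00,  0.00000000e+00,
         1.00000000e+00]])}
```

View pics/top0.png

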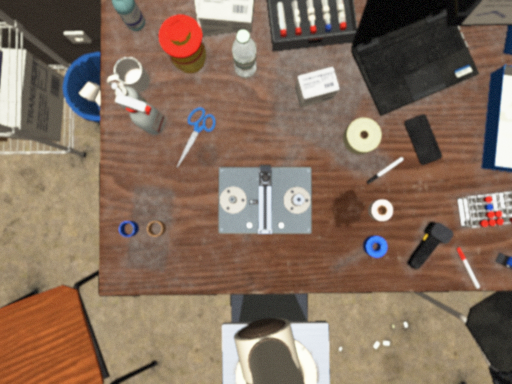

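View pics/scene0.png

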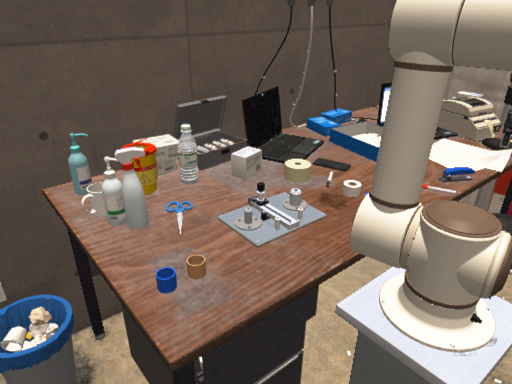

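The top view shows white ring (382,210) = label roll, with look-alike blue ring (376,247) and cream spare (364,135). The brown tube (155,228) is the empty core, with blue look-alike (128,228). The unwinder is at (265,200), with the spindle left (233,200) and the mandrel right (297,200).

```bash
cat > h.py <<'E'
import numpy as np,cv2
from scipy.spatial.transform import Rotation as R
from workcell import bot
def look(n,save=None):
    o=bot.get_obs();c=bot.camera(n);c["name"]=n
    if n=="wrist":
        T=np.eye(4);T[:3,:3]=R.from_euler("xyz",o["tcp_rot"],degrees=True).as_matrix();T[:3,3]=o["ee_pos"]
        T=T@c["mount"];c["R"]=T[:3,:3];c["p"]=T[:3,3]
    else: c["R"]=R.from_euler("xyz",c["orientation"],degrees=True).as_matrix();c["p"]=c["position"]
    if save: cv2.imwrite(save,c["img"][:,:,::-1])
    return c
def ray(c,u,v):
    K=c["mtx"];a=np.array([(u-K[0,2])/K[0,0],(v-K[1,2])/K[1,1]])
    if c["name"]=="wrist":
        r=np.linalg.norm(a)+1e-12;d=np.array([*(a/r*np.sin(r)),np.cos(r)])
    else: d=np.array([*a,1.])
    return c["R"]@(d*[1,-1,-1])
def plane(c,u,v,z):
    d=ray(c,u,v);return c["p"]+d*(z-c["p"][2])/d[2]
def proj(c,P):
    q=c["R"].T@(np.array(P)-c["p"])*[1,-1,-1];K=c["mtx"]
    if c["name"]=="wrist":
        s=np.hypot(q[0],q[1])+1e-12;a=q[:2]/s*np.arctan2(s,q[2])
    else: a=q[:2]/q[2]
    return np.array([K[0,0]*a[0]+K[0,2],K[1,1]*a[1]+K[1,2]])
def pts(c,uv,z): return np.array([plane(c,u,v,z) for u,v in uv])
E
python3 - <<'E'
from h import *
c=look("top");im=c["img"];hsv=cv2.cvtColor(im,cv2.COLOR_RGB2HSV)
for n,u,v,z in[("roll",382,210,.038),("core",155,228,.042),("blueroll",376,247,.038),("bluecore",128,228,.042),("spindle",233,200,.073),("mandrel",297,200,.075),("spare",364,135,.055),("TL",220,168,.018),("TR",311,168,.018),("BR",311,234,.018),("BL",219,234,.018)]:
    print(n,plane(c,u,v,z).round(3))
m=im[150:250,210:320]
# grey plate: low saturation
mask=((hsv[...,1]<60)&(hsv[...,2]>70)).astype(np.uint8)
x=np.zeros_like(mask);x[160:242,212:320]=mask[160:242,212:320]
k=max(cv2.findContours(x,0,2)[0],key=cv2.contourArea);r=cv2.minAreaRect(k);print(r);b=cv2.boxPoints(r);print(b,pts(c,b,.018).round(4), plane(c,*r[0],.018))
cv2.imwrite("pics/top_crops.png",np.vstack([cv2.resize(im[155:245,205:325],(800,600),interpolation=cv2.INTER_CUBIC)])[:,:,::-1])
E
```

```text
roll [ 0.483 -0.317  0.038]
core [0.439 0.348 0.042]
blueroll [ 0.375 -0.297  0.038]
bluecore [0.44  0.427 0.042]
spindle [0.517 0.118 0.073]
mandrel [ 0.514 -0.064  0.075]
spare [ 0.702 -0.266  0.055]
TL [0.616 0.159 0.018]
TR [ 0.612 -0.115  0.018]
BR [ 0.414 -0.11   0.018]
BL [0.418 0.164 0.018]
((264.5, 199.49996948242188), (92.99998474121094, 68.99998474121094), 0.0)
[[218.      233.99997]
 [218.      164.99997]
 [311.      164.99997]
 [311.      233.99997]] [[ 0.418   0.1669  0.018 ]
 [ 0.6248  0.1651  0.018 ]
 [ 0.6209 -0.1147  0.018 ]
 [ 0.4142 -0.1103  0.018 ]] [0.51901212 0.02672311 0.018     ]
```

View pics/top_crops.png

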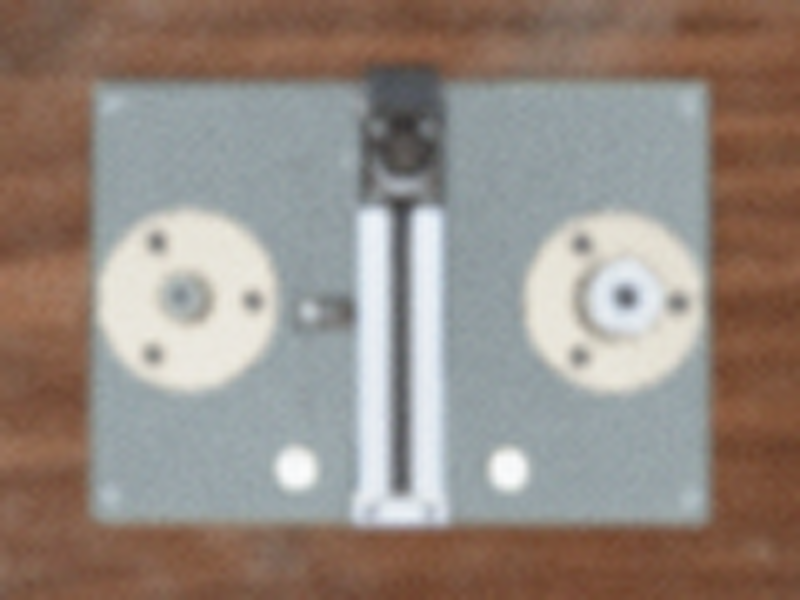

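>>> {"fn": "carry_out", "kwargs": {
  "moves": "200 -67 25 0 0 -40 85;401 -134 48 0 0 -77.2 85;401 -134 48 0 0 -77.2 85;401 -134 48 0 0 -77.2 85;401 -134 48 0 0 -77.2 85;401 -134 48 0 0 -77.2 85;401 -134 48 0 0 -77.2 85;401 -134 48 0 0 -77.2 85;401 -134 48 0 0 -77.2 85;401 -134 48 0 0 -77.2 85;401 -134 48 0 0 -77.2 85;401 -134 48 0 0 -77.2 85;401 -134 48 0 0 -77.2 85;401 -134 48 0 0 -77.2 85"
}}

```text
time: 1.6
ee_pos: [0.4824, -0.3178, 0.2006]
tcp_rot: [180.0, 0.0, 89.9]
wrist_force: [0.2, 0.4, 0.1]
opening: 0.0849
grasp_force: 0.0
```

```bash
python3 - <<'E'
from h import *
o=bot.get_obs();print(o["ee_pos"],o["tcp_rot"],o["q"].round(1),o["time"])
c=look("wrist","pics/w1.png")
print(proj(c,[.483,-.317,.038]))
E
```

```text
[ 0.48237463 -0.31778811  0.20062816] [1.79978402e+02 1.71286592e-02 8.98524370e+01] [-33.4   8.    8.1  90.1  -0.   56.8] 1.6
[255.07620861 179.80399484]
```

View pics/w1.png

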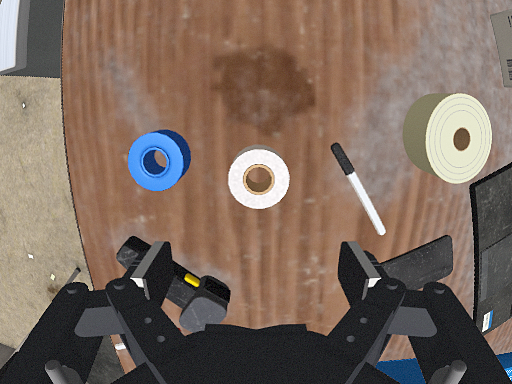

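The close-up shows the white roll with a brown core at (259,179), blue look-alike at (158,160), spare roll at (448,138), and marker at (358,190). The white one is the right choice.

```bash
python3 - <<'E'
from h import *
c=look("wrist");im=c["img"];hsv=cv2.cvtColor(im,cv2.COLOR_RGB2HSV)
def big(mask,u0,v0,u1,v1):
    x=np.zeros(mask.shape,np.uint8);x[v0:v1,u0:u1]=mask[v0:v1,u0:u1]
    return max(cv2.findContours(x,cv2.RETR_EXTERNAL,cv2.CHAIN_APPROX_NONE)[0],key=cv2.contourArea)
w=(hsv[...,1]<45)&(hsv[...,2]>190)
k=big(w,215,130,300,225);P=pts(c,k[:,0],.038)[:,:2].astype(np.float32);print(cv2.minEnclosingCircle(P),cv2.fitEllipse(P))
x=np.zeros(w.shape,np.uint8);x[155:203,235:283]=(~w)[155:203,235:283]
k=max(cv2.findContours(x,0,1)[0],key=cv2.contourArea);P=pts(c,k[:,0],.038)[:,:2].astype(np.float32);print(cv2.minEnclosingCircle(P),cv2.fitEllipse(P))
E
```

```text
((0.4863295257091522, -0.31655752658843994), 0.031103307381272316) ((0.4862573444843292, -0.316602498292923), (0.060664959251880646, 0.06072872877120972), 176.0720977783203)
((0.4862136244773865, -0.3164253830909729), 0.016158344224095345) ((0.48610806465148926, -0.31626465916633606), (0.030670464038848877, 0.031208552420139313), 162.00425720214844)
```

>>> {"fn": "carry_out", "kwargs": {
  "moves": "1.3 3.9 45 0 0 0 85;1.3 3.9 90 0 0 0 85;1.3 3.9 130 0 0 0 85;1.3 3.9 160 0 0 0 85;1.3 3.9 178 0 0 0 85;1.3 3.9 178 0 0 0 85;1.3 3.9 178 0 0 0 55;1.3 3.9 178 0 0 0 55;1.3 3.9 178 0 0 0 55;1.3 3.9 178 0 0 0 55;1.3 3.9 178 0 0 0 55;1.3 3.9 178 0 0 0 55;1.3 3.9 178 0 0 0 55;1.3 3.9 178 0 0 0 55",
  "force": 30
}}

```text
time: 3.1
ee_pos: [0.4877, -0.3165, 0.0243]
tcp_rot: [179.9, 0.1, 90.0]
wrist_force: [-0.9, 0.5, 7.7]
opening: 0.0605
grasp_force: 33.4
```

>>> {"fn": "carry_out", "kwargs": {
  "moves": "0 0 -30 0 0 0 55;0 0 -80 0 0 0 55;0 0 -130 0 0 0 55;0 0 -176 0 0 0 55;40 4 -176 0 0 0 55;80 8 -176 0 0 0 55;120 12 -176 0 0 0 55;160 16 -176 0 0 0 55;200 20 -176 0 0 0 55;240 22 -176 0 0 0 55;280 24 -176 0 0 0 55;310 25 -176 0 0 0 55;320 26 -176 0 0 0 55;320 26 -176 0 0 0 55;320 26 -176 0 0 0 55"
}}

```text
time: 4.6
ee_pos: [0.5132, 0.0036, 0.1985]
tcp_rot: [180.0, 0.0, 90.0]
wrist_force: [-0.8, -0.1, -1.7]
opening: 0.0606
grasp_force: 33.6
```

```bash
python3 - <<'E'
from h import *
o=bot.get_obs();print(o["ee_pos"],o["tcp_rot"],o["opening"],o["grasp_force"],o["time"],o["q"].round(1))
c=look("wrist","pics/w2.png")
print(proj(c,[.517,.119,.073]),proj(c,[.514,-.067,.075]))
E
```

```text
[0.5131658  0.00357426 0.19854065] [1.79980439e+02 1.80583238e-02 8.99666721e+01] 0.060555135662254456 33.6166656576097 4.6 [ 0.4 -0.8 -1.4 89.4 -0.  90.4]
[258.94619965  57.19113253] [255.36688578 262.2195431 ]
```

View pics/w2.png

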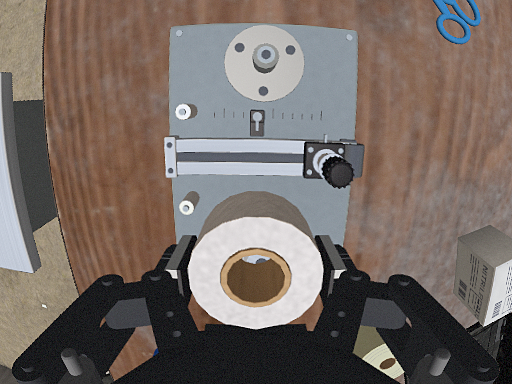

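The view shows the roll held squarely (bore at (256,277)). The spindle top is at (265,53) on its disc (264,63), the knob at (336,172), the clip at (257,122), and the carriage pointer near (326,138).

```bash
cat >> h.py <<'E'
def blob(mask,box,f=max,ext=cv2.RETR_EXTERNAL):
    u0,v0,u1,v1=box;x=np.zeros(mask.shape,np.uint8);x[v0:v1,u0:u1]=mask[v0:v1,u0:u1]
    return max(cv2.findContours(x,ext,cv2.CHAIN_APPROX_NONE)[0],key=cv2.contourArea)[:,0]
def circ(P):
    A=np.c_[2*P[:,:2],np.ones(len(P))];s=np.linalg.lstsq(A,(P[:,:2]**2).sum(1),rcond=None)[0]
    return s[:2].round(4),np.sqrt(s[2]+s[0]**2+s[1]**2).round(4)
E
python3 - <<'E'
from h import *
c=look("wrist");im=c["img"];hsv=cv2.cvtColor(im,cv2.COLOR_RGB2HSV)
H,S,V=[hsv[...,i].astype(int) for i in range(3)]
print("disc px",hsv[75,240],"plate",hsv[90,200],"spin",hsv[52,265],"roller",hsv[112,185])
d=(S>14)&(S<60)&(V>165)&(H<40)
k=blob(d,(215,15,312,108));print("disc",circ(pts(c,k,.026)),cv2.boundingRect(k))
for b in((170,98,192,122),(176,198,200,218)):
    w=(S<25)&(V>200);k=blob(w,b);print("roller",len(k),cv2.boundingRect(k),circ(pts(c,k,.060)))
w=(S<40)&(V>170);k=blob(w,(186,205,325,330));print("roll",circ(pts(c,k,c["p"][2]*0+bot.get_obs()["ee_pos"][2]+.0137)))
# plate
g=(S<60)&(V>110);k=blob(g,(160,15,362,130));r=pts(c,[(170,26),(357,30)],.018);print("plate top edge",r.round(4))
cr=im[20:190,165:375];cv2.imwrite("pics/w2c.png",cv2.resize(cr,None,fx=3.5,fy=3.5,interpolation=cv2.INTER_CUBIC)[:,:,::-1])
E
```

```text
disc px [ 18   6 200] plate [103  28 163] spin [113  31 106] roller [ 98  10 105]
disc (array([0.1573, 0.0299]), np.float64(0.4081)) (300, 78, 1, 1)
roller 42 (175, 104, 16, 15) (array([0.4491, 0.0741]), np.float64(0.0066))
roller 38 (179, 201, 15, 14) (array([ 0.4475, -0.0165]), np.float64(0.0067))
roll (array([0.5137, 0.0037]), np.float64(0.0301))
plate top edge [[0.4255 0.1663 0.018 ]
 [0.6211 0.1637 0.018 ]]
```

View pics/w2c.png

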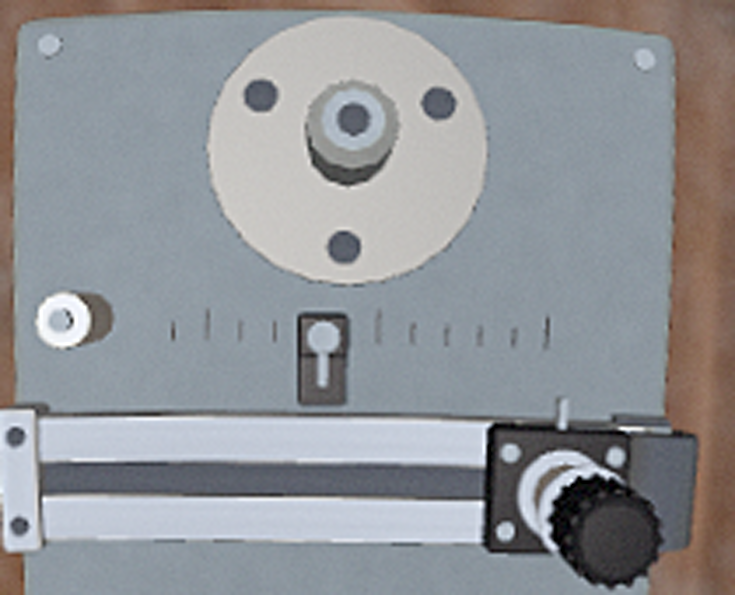

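The crop shows the spindle's top cap at crop (352,117), disc centre around (347,150), clip pointer down the clip at x≈322, and carriage pointer at (563,410).

```bash
python3 - <<'E'
from h import *
c=look("wrist");im=c["img"].astype(int);hsv=cv2.cvtColor(c["img"],cv2.COLOR_RGB2HSV)
d=(im[...,0]>=im[...,2]-2)&(im[...,0]>160)
k=blob(d,(215,15,312,108));P=pts(c,k,.026);print("disc",circ(P),cv2.boundingRect(k),cv2.fitEllipse(P[:,:2].astype(np.float32)))
# cap: px crop(352,117)/3.5
for z in (.073,):print("cap",plane(c,165+352/3.5,20+117/3.5,z))
print("carr ptr",plane(c,165+563/3.5,20+400/3.5,.041),"idx",plane(c,165+322/3.5,20+385/3.5,.041), "corners",pts(c,[(165+345/3.5,20+247/3.5)],.026))
print("knob top",plane(c,165+612/3.5,20+540/3.5,.104))
E
```

```text
disc (array([0.5226, 0.1217]), np.float64(0.0389)) (224, 24, 80, 77) ((0.5225777626037598, 0.12174998223781586), (0.07771442830562592, 0.07789698988199234), 86.21753692626953)
cap [0.52258945 0.12177495 0.073     ]
carr ptr [0.58226842 0.05086265 0.041     ] idx [0.51564548 0.05402194 0.041     ] corners [[0.52224999 0.09235261 0.026     ]]
knob top [0.57985772 0.02587639 0.104     ]
```

>>> {"fn": "carry_out", "kwargs": {
  "moves": "30 5 0 0 0 0 55;56 9 0 0 0 0 55;56 9 0 0 0 0 55;56 9 0 0 0 0 55"
}}

```text
time: 5.15
ee_pos: [0.5222, 0.0597, 0.1982]
tcp_rot: [-180.0, 0.0, 90.0]
wrist_force: [-0.8, -0.4, -0.9]
opening: 0.0605
grasp_force: 33.6
```

```bash
python3 - <<'E'
from h import *
o=bot.get_obs();print(o["ee_pos"],o["tcp_rot"])
c=look("wrist");im=c["img"].astype(int)
u,v=proj(c,[.5226,.1218,.026]).astype(int);print(u,v)
d=(im[...,0]>=im[...,2]-2)&(im[...,0]>160)
k=blob(d,(u-52,max(v-52,0),u+52,v+52));P=pts(c,k,.026);print("disc",circ(P),cv2.boundingRect(k))
u,v=proj(c,[.5226,.1218,.073]).astype(int)
cv2.imwrite("pics/w3.png",cv2.resize(c["img"][v-30:v+30,u-30:u+30],None,fx=8,fy=8,interpolation=cv2.INTER_CUBIC)[:,:,::-1]);print(u-30,v-30)
hsv=cv2.cvtColor(c["img"],cv2.COLOR_RGB2HSV)
w=(hsv[...,1]<40)&(hsv[...,2]>170);k=blob(w,(186,205,325,330));print("roll",circ(pts(c,k,o["ee_pos"][2]+.0137)))
E
```

```text
[0.52215664 0.05965165 0.19818   ] [-1.79981502e+02  1.91590390e-02  8.99654319e+01]
254 117
disc (array([0.5226, 0.1218]), np.float64(0.0389)) (216, 79, 79, 78)
224 89
roll (array([0.5228, 0.0602]), np.float64(0.0301))
```

View pics/w3.png

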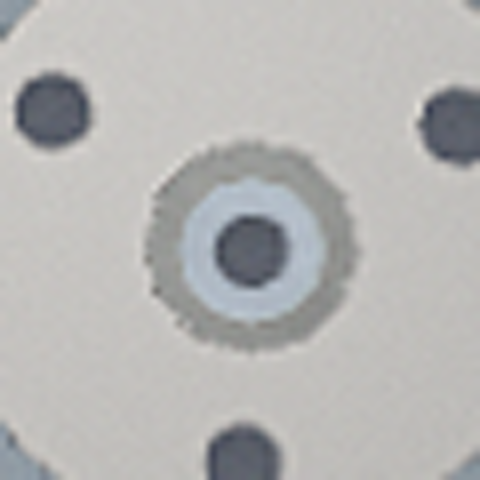

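The close crop shows the spindle cap centred at (252,250) of the crop, concentric with the disc; both measurements agree on (0.5226, 0.1218).

>>> {"fn": "carry_out", "kwargs": {
  "moves": "35 0 0 0 0 0 55;61.8 -0.2 0 0 0 0 55;61.8 -0.2 0 0 0 0 55;61.8 -0.2 40 0 0 0 55;61.8 -0.2 80 0 0 0 55;61.8 -0.2 94 0 0 0 55;61.8 -0.2 100 0 0 0 55;61.8 -0.2 105 0 0 0 55;61.8 -0.2 110 0 0 0 55;61.8 -0.2 115 0 0 0 55;61.8 -0.2 115 0 0 0 55"
}}

```text
time: 6.3
ee_pos: [0.522, 0.1219, 0.0833]
tcp_rot: [180.0, -0.0, 90.0]
wrist_force: [0.6, -0.1, -1.9]
opening: 0.0608
grasp_force: 33.7
```

>>> {"fn": "carry_out", "kwargs": {
  "moves": "0 0 8 0 0 0 55;0 0 16 0 0 0 55;0 0 23 0 0 0 55;0 0 29 0 0 0 55;0 0 32 0 0 0 55;0 0 32 0 0 0 55"
}}

```text
time: 6.9
ee_pos: [0.5218, 0.1219, 0.051]
tcp_rot: [-180.0, 0.0, 90.0]
wrist_force: [0.4, 0.7, -1.2]
opening: 0.0604
grasp_force: 33.7
```

>>> {"fn": "carry_out", "kwargs": {
  "moves": "0 0 0 0 0 0 85;0 0 0 0 0 0 85;0 0 0 0 0 0 85;0 0 0 0 0 0 85;0 0 0 0 0 0 85;0 0 -20 0 0 0 85;0 0 -60 0 0 0 85;0 0 -105 0 0 0 85;0 0 -149 0 0 0 85;40 -15 -149 0 0 0 85;80 -30 -149 0 0 0 85;120 -45 -149 0 0 0 85;160 -60 -149 0 0 0 85;200 -74 -149 0 0 0 85;226 -83 -149 0 0 0 85;226 -83 -149 0 0 0 85;226 -83 -149 0 0 0 85"
}}

```text
time: 8.6
ee_pos: [0.4388, 0.3483, 0.2001]
tcp_rot: [-180.0, 0.0, 90.0]
wrist_force: [-0.1, -0.5, 0.1]
opening: 0.0853
grasp_force: 0.0
```

```bash
python3 - <<'E'
from h import *
o=bot.get_obs();print(o["ee_pos"],o["tcp_rot"],o["opening"],o["q"].round(1),o["time"])
c=look("wrist");im=c["img"].astype(int);t=look("top");s=look("scene")
u,v=proj(c,[.439,.348,.042]).astype(int);print(u,v)
d=(im[...,0]>im[...,2]+60)
hsv=cv2.cvtColor(c["img"],cv2.COLOR_RGB2HSV);print(hsv[v-30:v+31:6,u],hsv[v,u-30:u+31:6])
a=cv2.resize(c["img"],(512,384));b=cv2.resize(s["img"][170:300,150:350],(288,187),interpolation=2);b2=cv2.resize(t["img"][150:250,200:330],(288,197),interpolation=2)
b2=cv2.resize(b2,(288,197));cv2.imwrite("pics/m4.png",np.hstack([a,np.vstack([b,b2])])[:,:,::-1])
E
```

```text
[0.43880068 0.34834242 0.20012898] [-1.79986346e+02  2.33941632e-02  9.00487378e+01] 0.08527192880975706 [ 38.4   5.7   5.5  89.8  -0.  128.4] 8.6
254 182
[[ 15 127 129]
 [ 18  84 245]
 [ 13  28 173]
 [  9  31 172]
 [  9  29 170]
 [  7  31 174]
 [ 16 129 115]
 [ 16 122 123]
 [ 17  86 240]
 [ 11  62 180]
 [ 10  68 183]] [[ 12  33 176]
 [  9  41 170]
 [ 16  83 242]
 [ 14 134 118]
 [ 12  32 175]
 [  7  31 174]
 [ 12  26 180]
 [  7  27 170]
 [ 15 111 131]
 [ 17  85 238]
 [  9  35 167]]
```

View pics/m4.png

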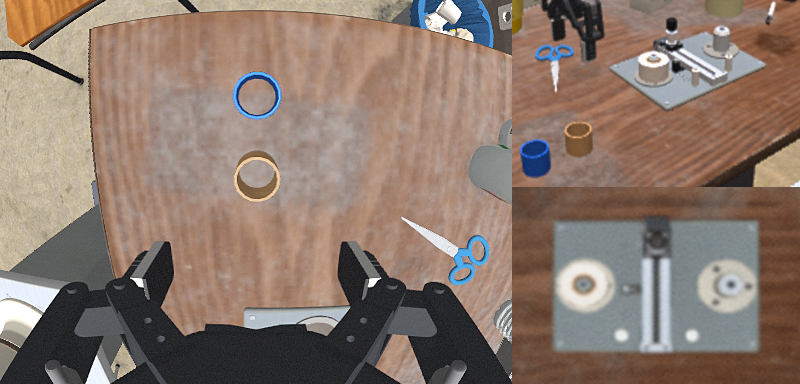

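The roll sits on the spindle (right-hand insets). The brown cardboard core's rim is at (257,180) in the wrist view, with the blue look-alike at (257,96).

```bash
python3 - <<'E'
from h import *
c=look("wrist");hsv=cv2.cvtColor(c["img"],cv2.COLOR_RGB2HSV).astype(int)
d=(hsv[...,2]>205)&(hsv[...,1]>55)&(hsv[...,0]<30)
k=blob(d,(225,145,290,215));print(circ(pts(c,k,.042)),cv2.boundingRect(k),bot.get_obs()["ee_pos"])
E
```

```text
(array([0.4409, 0.3508]), np.float64(0.0222)) (233, 156, 47, 45) [0.43957185 0.34711252 0.2004028 ]
```

>>> {"fn": "carry_out", "kwargs": {
  "moves": "2.5 2 45 0 0 0 85;2.5 2 90 0 0 0 85;2.5 2 130 0 0 0 85;2.5 2 160 0 0 0 85;2.5 2 174 0 0 0 85;2.5 2 174 0 0 0 85;2.5 2 174 0 0 0 40;2.5 2 174 0 0 0 40;2.5 2 174 0 0 0 40;2.5 2 174 0 0 0 40;2.5 2 174 0 0 0 40;2.5 2 174 0 0 0 40;2.5 2 174 0 0 0 40;2.5 2 174 0 0 0 40;2.5 2 174 0 0 0 40",
  "force": 20
}}

```text
time: 10.3
ee_pos: [0.442, 0.3511, 0.0282]
tcp_rot: [179.9, -0.1, 90.0]
wrist_force: [-0.8, -0.8, 6.3]
opening: 0.0448
grasp_force: 20.1
```

>>> {"fn": "carry_out", "kwargs": {
  "moves": "0 0 -40 0 0 0 40;0 0 -90 0 0 0 40;0 0 -135 0 0 0 40;0 0 -176 0 0 0 40;-40 7 -176 0 0 0 40;-85 14 -176 0 0 0 40;-130 21 -176 0 0 0 40;-175 28 -176 0 0 0 40;-220 35 -176 0 0 0 40;-265 42 -176 0 0 0 40;-310 49 -176 0 0 0 40;-355 56 -176 0 0 0 40;-400 63 -176 0 0 0 40;-445 70 -176 0 0 0 40;-480 76 -176 0 0 0 40;-490 77 -176 0 0 0 40;-490 77 -176 0 0 0 40;-490 77 -176 0 0 0 40"
}}

```text
time: 12.1
ee_pos: [0.5178, -0.1388, 0.2027]
tcp_rot: [180.0, -0.0, 90.0]
wrist_force: [-0.7, -0.2, 0.1]
opening: 0.0453
grasp_force: 21.2
```

```bash
python3 - <<'E'
from h import *
print(bot.get_obs()["opening"],bot.get_obs()["time"])
for i in range(5):
    o=bot.get_obs();c=look("wrist","pics/w5.png" if i==0 else None);im=c["img"].astype(int);hsv=cv2.cvtColor(c["img"],cv2.COLOR_RGB2HSV).astype(int)
    u,v=proj(c,[.5193,-.0682,.026]).astype(int)
    d=(im[...,0]>=im[...,2]-2)&(im[...,0]>160);k=blob(d,(u-52,max(v-52,0),u+52,v+52))
    k2=blob((hsv[...,2]>205)&(hsv[...,1]>45)&(hsv[...,0]<30),(190,190,320,340))
    print(o["ee_pos"].round(4),"disc",circ(pts(c,k,.026)),"core",circ(pts(c,k2,.2)),circ(pts(c,k2,.2184)),cv2.boundingRect(k),cv2.boundingRect(k2))
E
```

```text
0.045259804926697386 12.1
[ 0.5178 -0.1388  0.2027] disc (array([ 0.5195, -0.0681]), np.float64(0.039)) core (array([ 0.5184, -0.15  ]), np.float64(0.0255)) (array([ 0.5184, -0.1378]), np.float64(0.0218)) (217, 71, 79, 77) (206, 236, 100, 83)
[ 0.5178 -0.1384  0.2027] disc (array([ 0.5195, -0.0681]), np.float64(0.039)) core (array([ 0.5184, -0.1496]), np.float64(0.0255)) (array([ 0.5184, -0.1374]), np.float64(0.0218)) (217, 71, 79, 78) (206, 236, 100, 83)
[ 0.5178 -0.1383  0.2026] disc (array([ 0.5195, -0.0682]), np.float64(0.039)) core (array([ 0.5184, -0.1495]), np.float64(0.0255)) (array([ 0.5184, -0.1372]), np.float64(0.0218)) (217, 71, 79, 78) (206, 236, 100, 83)
[ 0.5178 -0.1383  0.2026] disc (array([ 0.5195, -0.0681]), np.float64(0.039)) core (array([ 0.5185, -0.1494]), np.float64(0.0255)) (array([ 0.5184, -0.1372]), np.float64(0.0218)) (217, 71, 79, 78) (206, 236, 100, 83)
[ 0.5179 -0.1383  0.2026] disc (array([ 0.5195, -0.0682]), np.float64(0.039)) core (array([ 0.5185, -0.1495]), np.float64(0.0255)) (array([ 0.5184, -0.1372]), np.float64(0.0218)) (217, 71, 79, 78) (206, 236, 100, 83)
```

View pics/w5.png

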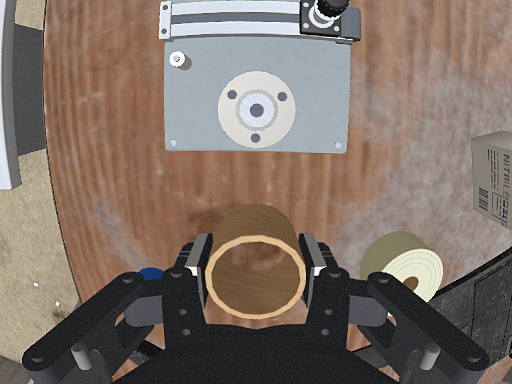

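The mandrel is at (256,110) in the picture and the core is upright in the jaws (rim at (256,277)).

>>> {"fn": "carry_out", "kwargs": {
  "moves": "40 0.5 0 0 0 0 40;70 1.1 0 0 0 0 40;70 1.1 0 0 0 0 40;70 1.1 40 0 0 0 40;70 1.1 80 0 0 0 40;70 1.1 94 0 0 0 40;70 1.1 99 0 0 0 40;70 1.1 103 0 0 0 40;70 1.1 108 0 0 0 40;70 1.1 113 0 0 0 40;70 1.1 118 0 0 0 40;70 1.1 118 0 0 0 40"
}}

```text
time: 13.55
ee_pos: [0.5189, -0.0693, 0.0838]
tcp_rot: [-180.0, -0.0, 90.0]
wrist_force: [-0.0, 4.1, -2.6]
opening: 0.0454
grasp_force: 20.8
```

>>> {"fn": "carry_out", "kwargs": {
  "moves": "0.8 0 0 0 0 0 40;0.8 0 8 0 0 0 40;0.8 0 16 0 0 0 40;0.8 0 23 0 0 0 40;0.8 0 28 0 0 0 40;0.8 0 30.5 0 0 0 40;0.8 0 30.5 0 0 0 40"
}}

```text
time: 14.25
ee_pos: [0.5188, -0.0688, 0.0542]
tcp_rot: [180.0, 0.0, 90.0]
wrist_force: [-2.5, -0.0, 5.9]
opening: 0.0451
grasp_force: 21.3
```

>>> {"fn": "carry_out", "kwargs": {
  "moves": "0 0 0 0 0 0 85;0 0 0 0 0 0 85;0 0 0 0 0 0 85;0 0 0 0 0 0 85;0 0 0 0 0 0 85;0 0 0 0 0 0 85;0 0 -20 0 0 0 85;0 0 -60 0 0 0 85;0 0 -105 0 0 0 85;0 0 -146 0 0 0 85;40 20 -146 0 0 0 85;40 20 -146 0 0 0 85;40 20 -146 0 0 0 85"
}}

```text
time: 15.55
ee_pos: [0.5391, -0.0282, 0.1995]
tcp_rot: [-180.0, 0.0, 90.1]
wrist_force: [0.4, -0.1, 0.3]
opening: 0.0851
grasp_force: 0.0
```

```bash
python3 - <<'E'
from h import *
o=bot.get_obs();print(o["ee_pos"],o["tcp_rot"],o["time"],o["q"].round(1))
c=look("wrist","pics/w6f.png");s=look("scene")
u0,v0=proj(c,[.52,.026,.041]).astype(int);print(u0,v0)
a=cv2.resize(c["img"][60:210,150:370],(800,545),interpolation=2)
cv2.imwrite("pics/w6.png",a[:,:,::-1])
cv2.imwrite("pics/s6.png",cv2.resize(s["img"][170:260,200:340],(798,513),interpolation=2)[:,:,::-1])
E
```

```text
[ 0.53908267 -0.02815904  0.19950904] [-1.79972181e+02  6.98954312e-03  9.00570651e+01] 15.55 [-3.   2.9  2.4 89.6 -0.  87. ]
234 126
```

View pics/w6.png

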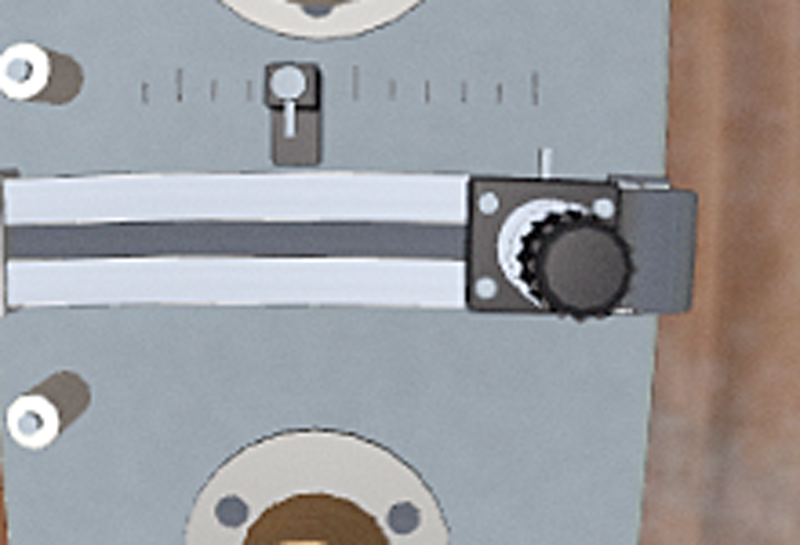

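The core is on the mandrel. The index pointer tip is at crop (290,137), i.e. (229.8,97.7); the carriage pointer tip is at (545,148), i.e. (299.9,100.7); and the knob top is at (585,265). That was my tenth picture, so from here I use numbers only.

```bash
python3 - <<'E'
from h import *
c=look("wrist");im=c["img"].astype(int);hsv=cv2.cvtColor(c["img"],cv2.COLOR_RGB2HSV).astype(int)
print("idx",plane(c,229.8,97.7,.041),"car",plane(c,299.9,100.7,.041),"knob",plane(c,310.9,132.9,.104))
f=lambda p:(150+p[0]/3.636,60+p[1]/3.634)
print("rollers",plane(c,*f((22,71)),.06),plane(c,*f((33,421)),.06))
V=c["img"].max(2)
print("carr strip");print(V[96:110,290:310])
print("idx strip");print(V[84:102,222:240])
# core rim fit at several heights
d=(hsv[...,2]>205)&(hsv[...,1]>45)&(hsv[...,0]<30)
u,v=proj(c,[.5195,-.068,.068]).astype(int);k=blob(d,(u-45,v-45,u+45,min(v+45,384)))
print("core rim",circ(pts(c,k,.068)),cv2.boundingRect(k),u,v)
s=look("scene");P=np.array([.5195,-.068,.068])
for q in ([.5195,-.068,.068],[.5195,-.068,.026],[.5226,.1218,.064]):print(proj(s,q).round(1))
E
```

```text
idx [0.51520348 0.05294316 0.041     ] car [0.58136346 0.05049641 0.041     ] knob [0.58079872 0.02538761 0.104     ]
rollers [0.44941691 0.07228073 0.06      ] [ 0.44796233 -0.01794234  0.06      ]
carr strip
[[176 173 176 176 180 177 174 177 176 175 175 174 175 176 177 176 176 174
  173 176]
 [175 175 175 177 177 177 175 175 175 173 173 174 179 175 176 179 175 176
  172 174]
 [173 173 175 175 178 177 174 173 175 175 175 172 175 173 177 179 174 174
  177 176]
 [172 174 173 175 175 176 174 176 173 171 192 188 171 173 175 176 175 175
  174 173]
 [174 173 177 173 175 175 173 176 176 124 232 219 184 172 175 175 177 177
  175 175]
 [176 176 177 175 171 172 174 176 178 117 231 220 181 171 175 174 176 175
  174 178]
 [175 175 173 172 174 175 176 176 181 112 231 220 176 170 174 172 174 174
  175 175]
 [171 173 173 173 172 176 172 176 165 114 229 222 168 174 175 172 177 176
  177 177]
 [176 173 170 173 172 174 175 177 158 145 229 221 166 174 174 177 173 177
  176 174]
 [171 176 175 172 177 172 175 178 156 157 226 225 168 174 172 176 173 176
  177 176]
 [177 181 177 177 180 179 179 180 158 16
[... 1087 characters left out ...]
125 214 227 156 117 118 117 114 120 121  77 158]
 [179 179 194  68 123 116 131 216 223 152 113 122 120 120 121 124  76 159]
 [179 182 192  66 120 119 125 174 180 122 116 119 120 122 120 125  76 158]
 [180 182 192  69 126 120 114 113 113 118 119 123 119 118 115 126  77 164]
 [177 183 190  69 129 118 120 117 120 116 119 119 119 119 119 124  77 160]
 [177 182 188  67 130 114 117 116 115 116 122 119 117 116 115 125  75 163]
 [179 179 190  73 133 118 115 119 118 121 119 119 119 122 121 123  67 164]
 [179 181 184  65 125 121 114 112 116 117 113 120 116 119 118 124  73 164]]
core rim (array([ 0.5195, -0.0692]), np.float64(0.0219)) (211, 208, 48, 44) 234 229
[294.8 191.2]
[294.  202.8]
[247.3 210. ]
```

>>> {"fn": "carry_out", "kwargs": {
  "moves": "30 25 0 0 0 0.5 85;53.6 42 0 0 0 1 85;53.6 42 0 0 0 1 85;53.6 42 45 0 0 1 85;53.6 42 85 0 0 1 85;53.6 42 103.5 0 0 1 85;53.6 42 103.5 0 0 1 85;53.6 42 103.5 0 0 1 15;53.6 42 103.5 0 0 1 15;53.6 42 103.5 0 0 1 15;53.6 42 103.5 0 0 1 15;53.6 42 103.5 0 0 1 15;53.6 42 103.5 0 0 1 15;53.6 42 103.5 0 0 1 15;53.6 42 103.5 0 0 1 15;53.6 42 103.5 0 0 1 15;53.6 42 103.5 0 0 1 15",
  "force": 60
}}

```text
time: 17.45
ee_pos: [0.5805, 0.0248, 0.0976]
tcp_rot: [-180.0, 0.0, 89.0]
wrist_force: [-6.1, 0.1, 8.6]
opening: 0.0199
grasp_force: 58.9
```

```bash
cat > ptr.py <<'E'
from h import *
def col(V,u,v0,v1,w=6):
    # bright thin pointer: centroid across columns of excess over the local median
    s=V[v0:v1,u-w:u+w+1].astype(float);b=np.median(s,1,keepdims=True);e=np.clip(s-b-25,0,None)
    return (e.sum(0)*np.arange(u-w,u+w+1)).sum()/max(e.sum(),1)
o=bot.get_obs();print({k:np.round(o[k],4) for k in("time","ee_pos","tcp_rot","opening","grasp_force","wrist_force")})
c=look("wrist");V=c["img"].max(2)
E
python3 - <<'E'
from ptr import *
u,v=proj(c,[.5152,.0529,.041]).round(1);print("idx pred",u,v);U,W=int(round(u)),int(round(v));print(V[W-8:W+6,U-9:U+10])
x=o["ee_pos"][0]
u,v=proj(c,[x+.0005,.0515,.041]).round(1);print("car pred",u,v);U,W=int(round(u)),int(round(v));print(V[W-10:W+8,U-11:U+12])
E
```

```text
{'time': np.float64(17.45), 'ee_pos': array([0.5805, 0.0248, 0.0976]), 'tcp_rot': array([-1.799877e+02,  3.300000e-03,  8.897110e+01]), 'opening': np.float64(0.0199), 'grasp_force': np.float64(58.91), 'wrist_force': array([-6.1061,  0.1034,  8.5886])}
idx pred 154.2 181.8
[[169 172 168 171 171 171 204 216 225 164  73  84  68  65  65  77  67  71
   74]
 [172 173 176 169 170 168 202 217 221 161  77  85  75  60  73  68  72  72
   70]
 [176 172 173 171 171 167 200 216 221 175  75  82  76  68  69  68  72  73
   69]
 [172 172 170 172 174 167 194 212 221 192  78  88  69  61  65  69  68  66
   70]
 [169 172 172 172 170 162 191 212 219 212  79  82  76  64  64  65  69  69
   70]
 [171 171 172 173 173 168 184 213 220 230  78  80  62  64  67  63  65  69
   64]
 [175 171 173 173 170 169 184 204 210 217  66  66  56  61  64  63  65  67
   65]
 [173 171 173 171 170 171 175 180 183 187  82  53  54  63  60  60  60  68
   66]
 [173 173 172 175 172 168 170 170 169 172 117  52  63  68  61  64  65  65
   71]
 [175 174 173 174 174 174 173 172 177 176 166 159 166 165 168 169 170 170
  170]
 [167 171 170 171
[... 1375 characters left out ...]
170 172 173 169 173]
 [171 170 170 172 172 172 173 173 171 170 185 222 224 220 188 172 174 171
  173 175 176 173 176]
 [156 156 158 155 160 160 155 159 158 154 176 220 216 216 188 154 157 158
  159 162 164 162 159]
 [ 96  93 103  92  95  94  97  94  90  95 147 221 215 209 148  86  93  93
   95  95  95  94  95]
 [104 103 100 104 101 105 105 102 103  96 146 221 216 208 156  98 101 104
  103 102  98 103 100]
 [104 110 108 108 103 108 104 108 105 101 151 223 219 211 155  96 105 108
  106 104 112 110 104]
 [111 111 109 109 112 110 112 109 108  98 152 225 214 209 157  95 106 109
  108 108 110 109 109]
 [111 112 106 113 111 110 108 107 114 102 150 219 213 208 157 108 105 109
  108 108 111 108 111]]
```

>>> {"fn": "carry_out", "kwargs": {
  "moves": "0 -8 0 0 0 0 15;0 -18 0 0 0 0 15;0 -28 0 0 0 0 15;0 -38 0 0 0 0 15;0 -48 0 0 0 0 15;0 -57 0 0 0 0 15;0 -63 0 0 0 0 15;0 -65 0 0 0 0 15;0 -65 0 0 0 0 15;0 -65 0 0 0 0 15;0 -65 0 0 0 0 15"
}}

```text
time: 18.6
ee_pos: [0.5173, 0.0259, 0.0976]
tcp_rot: [179.8, 0.0, 89.0]
wrist_force: [6.1, -1.8, 4.2]
opening: 0.02
grasp_force: 59.1
```

```bash
python3 - <<'E'
from ptr import *
np.set_printoptions(linewidth=200)
u,v=proj(c,[o["ee_pos"][0]+.0005,.0515,.041]).round(1);print("pred",u,v);U,W=int(round(u)),int(round(v));print(U-13,W-18);print(V[W-18:W+10,U-13:U+14])
E
```

```text
{'time': np.float64(18.6), 'ee_pos': array([0.5173, 0.0259, 0.0976]), 'tcp_rot': array([1.797642e+02, 1.060000e-02, 8.896570e+01]), 'opening': np.float64(0.02), 'grasp_force': np.float64(59.1247), 'wrist_force': array([ 6.1077, -1.7985,  4.2274])}
pred 254.0 183.3
241 165
[[ 84  82  78 101 181 217 207 203 203 202 209 212 222 202  70  74  79  83  71  62 133 179 173 167 169 169 169]
 [ 54  52  47  40  72 142 190 212 209 207 212 206 157  54  50  48  49  45  39  78 156 178 172 168 170 172 170]
 [ 32  57  56  46  52  39  50 136 211 180 166  87  27  36  50  46  50  46  33 110 183 173 171 170 170 167 168]
 [ 48 103  95  97  91  90 105 184 219 216 211 107  85  82  91  92  84  91  74 108 186 171 169 170 171 169 170]
 [ 43 100  88  88  87  87  89 155 220 215 212 109  82  86  90  87  88  86  71  95 183 171 170 168 172 169 166]
 [ 40  93  89  88  87  85  88 156 220 215 209 106  79  82  85  85  87  78  70 100 182 172 168 171 165 167 167]
 [ 36  90  85  85  83  87  92 157 221 217 209 106  80  85  83  86  82  86  73 101 183 172 171 169 169 170 169]
 [ 44  95  87  84  88  83  84 155 220 213 211 105 
[... 1581 characters left out ...]
  98  97 104 100 100 100 104 100]
 [108 102 110 108 101 105 107 101 100 102 101  97 144 221 215 207 153  96 102 104 110 105 105 105 102 108 109]
 [107 107 106 103 105 103 110 109 104 106 100  98 146 222 215 209 153  97 110 106 109 104 110 107 108 108 109]
 [105 101 103 101 101 104 106 102 102 101 102  98 146 221 213 207 152  97 102 106 103 105 103 105 110 101 102]
 [151 152 157 151 153 156 154 155 155 155 154 148 162 205 213 208 169 152 157 159 160 159 159 163 157 162 160]
 [217 217 218 218 219 215 218 217 216 218 213 208 208 224 212 220 231 208 217 214 218 218 217 218 221 220 220]
 [  0   0   5   0   0   0   0   0   0   0   0   0  88 193 219 208 106   0   0   0   0   0   0   0   0   0   0]]
```

>>> {"fn": "carry_out", "kwargs": {
  "moves": "0 -3.2 0 0 0 0 15;0 -3.2 0 0 0 0 15;0 -3.2 0 0 0 0 15;0 -3.2 0 0 0 0 15"
}}

```text
time: 19.05
ee_pos: [0.5141, 0.0259, 0.0976]
tcp_rot: [179.8, 0.0, 89.0]
wrist_force: [6.0, -1.8, 4.2]
opening: 0.0198
grasp_force: 59.1
```

```bash
cat >> ptr.py <<'E'
def cen(rows,u0=242,u1=261):
    s=V[rows[0]:rows[1],u0:u1].astype(float);s=s-np.median(s,1,keepdims=True);s[s<20]=0
    s=s.mean(0);p=s.argmax();a=np.arange(u0,u1);w=np.abs(np.arange(len(s))-p)<=4;return (s*a*w).sum()/(s*w).sum()
E
python3 - <<'E'
from ptr import *
i,k=cen((170,179)),cen((185,189));print("idx",i,"car",k,"diff mm",(k-i)*.613)
print(V[174,240:265],V[187,240:265])
E
```

```text
{'time': np.float64(19.05), 'ee_pos': array([0.5141, 0.0259, 0.0976]), 'tcp_rot': array([1.797605e+02, 1.180000e-02, 8.895850e+01]), 'opening': np.float64(0.0198), 'grasp_force': np.float64(59.1487), 'wrist_force': array([ 5.9785, -1.7708,  4.2191])}
idx 254.68163067216696 car 254.99300291545188 diff mm 0.1908711851336569
[168 171 174 177 170  91  72  80  83  81  84  85  85 160 221 216 209 107
  76  86  81  85  89  71  62] [102 105 104 104 101 102 103 106 104 105 102 105  99 148 218 214 207 153
  97 104 109 103 103 102 103]
```

```bash
python3 -c "
from workcell import bot
print(bot.job_done())"
```

```text
the job is handed in; nothing more can be done
None
```

The job is handed in at about 19 s of the 64 s allowed: the label roll is on the spindle, the cardboard core is on the mandrel, and the gripper is holding the carriage about 0.2 mm from the index (camera-measured).

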